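# Raise the drop gate and feed the bar to the stop

## Robot

A 6-joint arm with a two-finger parallel gripper is mounted at the origin on a cart in front of the work surface, level with it; the furniture and walls round the work are solid. World frame = base frame: x ahead of the robot, y to its left, z up, the work surface at z = 0. Lengths are in m, angles in rad, forces in N, time in s.
With the tool pointing down it reaches from about 0.325 to 1 m from the base axis. Payload 5.1 kg.
Tool frame: the origin (TCP) lies on the front face of the gripper's body, between the roots of the fingers; the fingertips stand 73 mm ahead of it and the grasp point (between the pads) lies 54 mm ahead of it; y points along the fingers, z is the direction in which the jaws open and shut, and the axes are right-handed (so a half turn about y gives the same grasp; the last joint's range is limited). The gripper opens to 85 mm and grips with 20 to 120 N. Pads are 22 mm wide; open, the fingers measure 114 mm over their backs; the gripper's body (76 mm by 85 mm) begins 54 mm behind the grasp point. The pads swing forward as they close: fully open they stand 13 mm farther back than shut.
Start: joints at [-1.285, 0.124, 1.65, -0, 1.367, -0.083], TCP at [0.234, -0.606, 0.304] pointing down, gripper open.
Joint ranges: [-2.61, 2.61], [-1.02, 2.33], [0.03, 2.71], [-1.35, 4.49], [0.32, 2.68], [-2.91, 2.91]. Speed limits (rad/s): [2.57, 2.57, 3.14, 3.14, 3.14, 3.14].

## Interface

Orientations are given as a rotation vector (axis times angle).
In Python, from workcell import monitor, vision, ctrl gives the robot as it stands.
- The arm moves only by the shell command python3 -m inch 'ROWS' [FORCE]. ROWS is a JSON object of lists of equal length, an entry for each row: "linear": the shift along the tool's x, y, z in mm, a list of three; "dr": the turn, a rotation vector about the tool's x, y, z in rad, a list of three; "hand": the closure, from 0 (fully open) to 1 (shut). A call has exactly 10 rows; each row is the pose to reach, as a shift and turn from the pose measured when the call began, along the tool's axes at that moment; what a row does not reach only later rows make up. A row lasts 1/8 s, in which the tool goes at most 62.5 mm and 10.7 degrees, less where a joint would pass 70% of its speed; a pose out of reach is approached as far as the arm can. A call with a gripper value outside its range is refused whole. The fingers move at their own pace and stop on an object; FORCE is the grip in N (left out, the last holds). Time passes only in rows, so rows that repeat a pose let the fingers close, or fill a call up. It gives the time, the measured TCP pose, the force and the opening at its end, in the units of the state.
- monitor.sense(): the state, without advancing time (a new reading comes with each control period).
- vision.camera(name): name is "scene" or "top" or "wrist"; returns a dict with "frame" (480x640x3 uint8, blue, green, red), "range_z" (480x640 float32, m along the optical axis (not along the pixel's ray), 0 where there is no reading), "fx", "fy", "cx", "cy" (pixels), "T" (4x4, takes a point from camera to world coordinates). Camera axes: x right, y up, looking along -z (the intrinsics and any distortion apply to the point x, -y, -z); pixel columns grow to the right and rows downward; lengths in m; the calibration is good to about 2 mm. A picture is of the moment at which its call begins.
- ctrl.finish_job(): hands the job in, once; it reports no verdict.
The state is a dict: "t": time; "joint_pos": joint angles; "joint_vel": joint speeds; "effort": joint torques, N m; "tcp_pos": TCP position; "tool_rot": TCP orientation; "ft_force": force on the tool from outside, world axes, zero at the start; "torque": the same for the moment, N m; "width": finger opening in m.
Only numpy, scipy, OpenCV 4.12 (cv2) and the standard library are available. Lean on these libraries where they do the work, as an engineer would, in place of code of your own. Each camera call takes 0.05 s, during which the arm holds its last target.

## Task

Push the counterweighted gate arm up past its balance point so that it stays raised by itself, then push the flat steel bar along between the guide rails until its front end butts against the stop block. Do it all gently with the fingertips or the outside of the fingers: do not grip or lift anything, and leave the pipe cup, the nozzle and the bolt standing where they are.

Things in the scene. Friction and masses are not known exactly. Their poses are not given: they have to be found in the camera images.
- gate: Fixed gate fixture. Origin: on the table, on the feed lane's centre line, under the gate arm. x: feed direction, away from the robot; y: left, along the lowered arm; z up. Two guide rails along x, from x = -75 to +52 mm, 38 mm apart inside, each 12 wide and 10 high. A grey upright plate 108 mm high (x 17 to 29, y -116 to -44 mm) carries the arm.
- pivot (a point): Fixed point on the arm's hinge axis (parallel to gate x), at gate x = 0, y = -90, z = 85 mm. A bent tail behind it carries the round counterweight (48 mm diameter, 26 mm thick), whose centre is 71 mm from here, at 135 deg to the arm: up and to the right when the arm is lowered, low on the right when it is raised.
- boom (a joint): Angle of the gate arm, rad. 0: lowered, level, pointing to gate +y; grows as the free end rises; 1.57 upright; 1.75 upper rest. Round steel bar, 18 mm diameter, 222 mm from pivot to end, in the plane gate x = 0. Balance at about 1.15 rad: below, it falls back to 0; beyond, it falls on to 1.75 and stays. Raising it from level takes about 1.0 to 1.7 N at point boom_end.
- boom_end (a point): Point on the arm's axis 190 mm from the pivot, where to push up from below; moves with the arm. Lowered: at gate y = 100, z = 85 mm, with 76 mm of free height under the arm. Nearer the pivot (75 to 105 mm from it) a stop blade 30 mm wide and 6 mm thick hangs from the arm to 6 mm above the table and bars the lane; when the arm is raised it sticks out to gate +y.
- stop_face (a point): Point on the near face of the dark steel stop block (30 mm thick, 72 wide, 74 high, fixed) at the far end of the lane, on the lane's centre line, 8 mm above the table, at gate x = +60 mm: where the bar's front end must arrive.
- flat_bar: Loose flat steel bar, 150 mm long, 30 wide, 16 high, 0.4 to 0.8 kg, lying on the table along the lane, its front part between the rails. Origin: centre of its underside. Its own y axis is its length (+y away from the robot), ends at +-75 mm. Push its near end, which stays before the rails for the whole travel of 80 to 105 mm; home is with the origin at gate x = -15 mm.
- pipe_cup: Bystander: upright steel pipe cup, 41 mm diameter, 62 mm high, loose, beyond the arm's free end. Origin: centre of its underside.
- nozzle: Bystander: upright nozzle, 26 mm diameter, 68 mm high, loose, to the left of the lane. Origin: centre of its underside.
- bolt: Bystander: hexagon bolt standing on its head, 21 mm across, 68 mm high, loose, to the right of the lane. Origin: centre of its underside.
Mind the look-alikes: they are no part of the job. Leave any turquoise look-alike of the flat_bar alone.

How it is judged:
By the outcome, as a careful person would: the job done as asked, in the order asked, and still so for the second after the job is handed in, with the robot touching nothing.
It also fails if it takes over 64 s, if anything falls off the work surface, if the arm or the gripper's body presses on something with over 40 N, if the wrist force passes 120 N, or if a joint passes its speed limit or range.

## Working session

There is one attempt and no reset: what is moved stays moved. The work goes in short steps, Python scripts to look and compute and a shell command to move; the robot and the scene stay as the last step left them, time stands still between calls to the robot, and variables do not carry over. Pictures are saved under pics/ and viewed, and the job is handed in when it is done.

```bash
ls; mkdir -p pics; python3 - <<'E'
from workcell import monitor, vision
import cv2,numpy as np,pickle
s=monitor.sense();print({k:np.round(v,3).tolist() for k,v in s.items()})
d={}
for n in ["scene","top","wrist"]:
    c=vision.camera(n);d[n]=c;cv2.imwrite(f"pics/{n}0.png",c["frame"]);print(n,{k:v for k,v in c.items() if k not in("frame","range_z","T")},c["T"].round(3).tolist(),(c["range_z"]>0).mean())
pickle.dump(d,open("d0.pkl","wb"))
E
```

```text
pics
{'t': 0.0, 'joint_pos': [-1.285, 0.125, 1.652, -0.0, 1.367, -0.083], 'joint_vel': [0.001, -0.0, 0.0, 0.001, 0.0, 0.001], 'effort': [-0.0, -42.362, -36.546, -0.0, 0.007, -0.0], 'tcp_pos': [0.234, -0.606, 0.303], 'tool_rot': [-0.377, 2.022, -2.018], 'ft_force': [0.256, 0.173, 0.184], 'torque': [0.009, 0.006, 0.033], 'width': 0.085}
scene {'fx': 501.11010658349807, 'fy': 501.11010658349807, 'cx': 321.4239188396611, 'cy': 243.00595808552652} [[0.811, 0.455, -0.367, 0.264], [-0.584, 0.612, -0.533, -0.437], [-0.018, 0.647, 0.762, 0.729], [0.0, 0.0, 0.0, 1.0]] 0.9959798177083333
top {'fx': 486.13227646534955, 'fy': 486.13227646534955, 'cx': 324.02856895028077, 'cy': 230.30045128023198} [[-0.002, 0.992, -0.125, 0.493], [-1.0, 0.0, 0.019, 0.031], [0.019, 0.125, 0.992, 0.933], [0.0, 0.0, 0.0, 1.0]] 0.9961848958333334
wrist {'fx': 430.6768927325221, 'fy': 430.6768927325221, 'cx': 316.11204981671045, 'cy': 239.6603875116094} [[0.361, 0.885, 0.296, 0.311], [-0.933, 0.343, 0.113, -0.578], [-0.002, -0.316, 0.949, 0.372], [0.0, 0.0, 0.0, 1.0]] 0.9959635416666667
```

View pics/scene0.png

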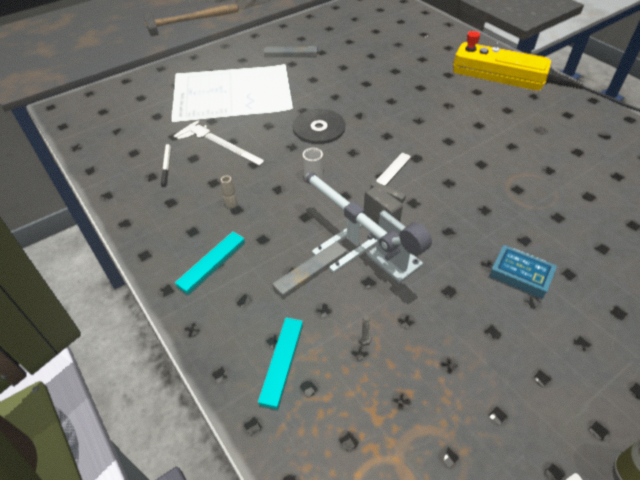

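View pics/top0.png

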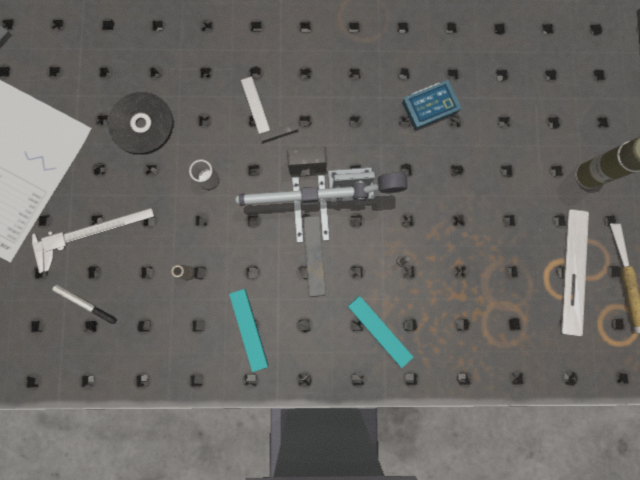

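The scene view shows the gate near (370,230), the flat bar near (310,270) and two turquoise look-alikes. In the top view, the arm runs from (238,199) to (400,183), the bar from (317,295) up to the rails, and the stop is at (307,160). The cup is at (203,174), the nozzle at (180,271) and the bolt at (403,262). Next I'll convert these to world coordinates.

```bash
cat > h.py <<'E'
import numpy as np,cv2
def cloud(c):
    z=c["range_z"].astype(float);v,u=np.mgrid[:480,:640]
    p=np.stack([(u-c["cx"])/c["fx"]*z,-(v-c["cy"])/c["fy"]*z,-z],-1)
    w=p@c["T"][:3,:3].T+c["T"][:3,3]; w[z<=0]=np.nan
    return w
def ray(c,uv,h):
    uv=np.atleast_2d(np.array(uv,float));d=np.c_[(uv[:,0]-c["cx"])/c["fx"],-(uv[:,1]-c["cy"])/c["fy"],-np.ones(len(uv))]@c["T"][:3,:3].T
    o=c["T"][:3,3]; return o+d*((h-o[2])/d[:,2])[:,None]
E
python3 - <<'E'
from h import *
import pickle
d=pickle.load(open("d0.pkl","rb"))
c=d["top"];w=cloud(c)
cr=c["frame"][130:310,160:430];cv2.imwrite("pics/topz.png",cv2.resize(cr,None,fx=2.9,fy=2.9,interpolation=cv2.INTER_CUBIC))
cr=d["scene"]["frame"][130:350,200:450];cv2.imwrite("pics/scz.png",cv2.resize(cr,None,fx=2.7,fy=2.7,interpolation=cv2.INTER_CUBIC))
# table height check
print("table z",np.nanmedian(w[300:320,160:220,2]),np.nanmedian(w[200:260,420:460,2]))
for n,(a,b) in dict(cup=((150,200),(185,225)),nozzle=((255,285),(165,200)),bolt=((245,280),(385,420)),bar=((240,300),(300,330)),stop=((140,180),(280,330)),arm=((180,215),(232,300)),cw=((165,200),(375,412)),rails=((175,245),(290,335))).items():
    q=w[a[0]:a[1],b[0]:b[1]].reshape(-1,3);q=q[q[:,2]>0.008]
    print(n,len(q),np.round(np.percentile(q,[1,50,99],axis=0),3).tolist())
E
```

```text
table z -9.638232648795375e-05 -0.0006072814797288828
cup 466 [[0.692, 0.219, 0.009], [0.712, 0.24, 0.042], [0.732, 0.259, 0.064]]
nozzle 249 [[0.516, 0.26, 0.01], [0.529, 0.267, 0.046], [0.541, 0.284, 0.07]]
bolt 83 [[0.542, -0.141, 0.008], [0.55, -0.132, 0.054], [0.558, -0.127, 0.07]]
bar 895 [[0.486, 0.014, 0.011], [0.538, 0.031, 0.016], [0.59, 0.048, 0.019]]
stop 954 [[0.709, 0.01, 0.009], [0.73, 0.045, 0.072], [0.753, 0.08, 0.076]]
arm 778 [[0.644, 0.059, 0.008], [0.657, 0.104, 0.091], [0.705, 0.168, 0.096]]
cw 566 [[0.659, -0.122, 0.111], [0.67, -0.095, 0.152], [0.686, -0.073, 0.161]]
rails 1645 [[0.583, -0.003, 0.008], [0.653, 0.035, 0.015], [0.713, 0.073, 0.099]]
```

```bash
python3 - <<'E'
from h import *
import pickle
d=pickle.load(open("d0.pkl","rb"))
for n in("top","scene"):
    w=cloud(d[n]); 
    # bar: 8<z<22, rails. rect
    m=((w[...,2]>0.011)&(w[...,2]<0.022)&(w[...,0]>.3)&(w[...,0]<.7)&(abs(w[...,1]-.06)<.12)).astype(np.uint8)
    k,l,st,_=cv2.connectedComponentsWithStats(m)
    for i in range(1,k):
        if st[i,4]>60:
            q=w[l==i]; r=cv2.minAreaRect((q[:,:2]*1000).astype(np.float32)); print(n,"low",st[i],r,np.median(q[:,2]).round(4))
    m=((w[...,2]>0.075)&(w[...,2]<0.1)&(w[...,0]>.3)&(w[...,0]<.7)&(w[...,1]>.06)&(w[...,1]<.25))
    q=w[m];r=cv2.fitLine(q[:,:2].astype(np.float32),cv2.DIST_HUBER,0,.01,.01).ravel();print(n,"arm",r,q[:,1].min(),q[:,1].max(),np.percentile(q[:,2],98))
    m=((w[...,2]>0.068)&(w[...,2]<0.078)&(w[...,0]>.5)&(w[...,0]<.75)&(w[...,1]>-.0)&(w[...,1]<.12))
    q=w[m];r=cv2.minAreaRect((q[:,:2]*1000).astype(np.float32)); print(n,"stop",r,len(q))
E
```

```text
top low [ 304  216   22   80 1247] ((560.1376953125, 32.016151428222656), (149.7067413330078, 29.935712814331055), 4.381138801574707) 0.0155
top low [ 235  289   33   83 1293] ((422.32421875, 154.0301971435547), (150.00775146484375, 30.498634338378906), 17.80464744567871) 0.0157
top low [348 296  16  28 237] ((459.5222473144531, -55.529518127441406), (41.53087615966797, 29.701168060302734), 41.07437515258789) 0.0154
top arm [ 0.07714498 -0.9970199   0.65621364  0.11526755] 0.0606254760988735 0.16995836557628424 0.09583636602522663
top stop ((700.5287475585938, 45.57026672363281), (73.03652954101562, 98.8094482421875), 89.96099853515625) 598
scene low [ 175  235   69   58 1084] ((421.5830993652344, 152.1074981689453), (150.44358825683594, 33.79148483276367), 17.446256637573242) 0.0144
scene low [ 273  241   74   55 1150] ((560.07763671875, 30.18824005126953), (151.66856384277344, 34.58584213256836), 5.547754287719727) 0.0144
scene low [279 318  24  21 237] ((460.62994384765625, -56.33858108520508), (38.13270568847656, 30.59769058227539), 42.23760986328125) 0.0147
scene arm [ 0.07284842 -0.997343    0.652964    0.10514267] 0.06032601592239528 0.16805548674186582 0.09462663529856771
scene stop ((701.4249267578125, 38.75532150268555), (101.85371398925781, 71.70275115966797), 5.775295257568359) 464
```

View pics/topz.png

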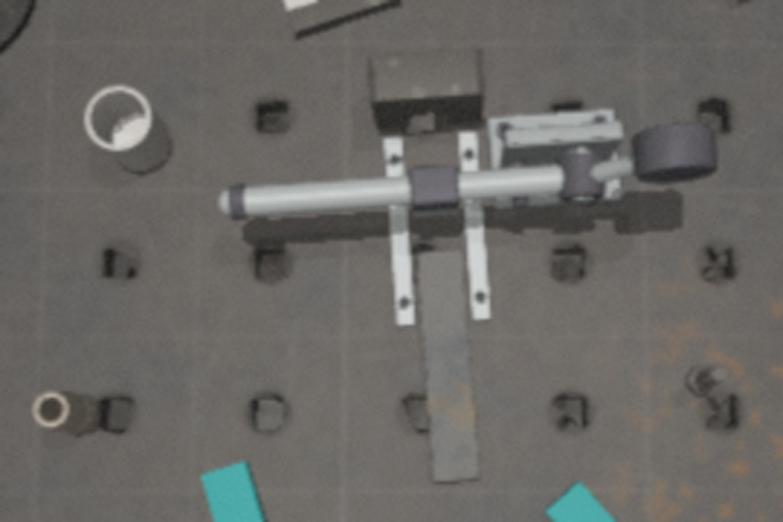

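View pics/scz.png

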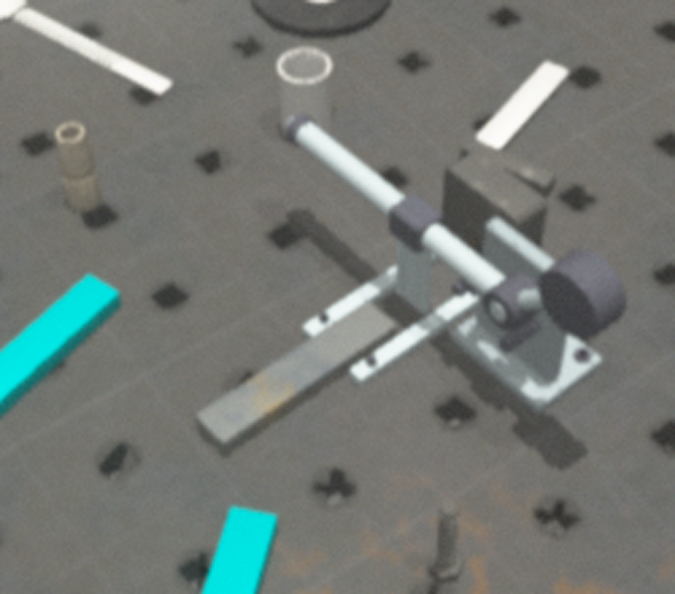

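The measurements agree with the given sizes: arm end at y≈.170 m, arm yaw about 4.4°, bar 150x30 mm. Next I'll fix the gate frame and the tool's axes.

```bash
cat >> h.py <<'E'
from scipy.spatial.transform import Rotation as R
YAW=0.077
ex=np.array([np.cos(YAW),np.sin(YAW),0]);ey=np.array([-np.sin(YAW),np.cos(YAW),0])
O=np.array([.661,.039,0])
def g2w(p): p=np.array(p,float); return O+p[0]*ex+p[1]*ey+[0,0,p[2]]
def w2g(w): w=np.asarray(w)-O; return np.stack([w@ex,w@ey,w[...,2]],-1)
def rel(s,P,Rt):
    "shift mm and rotvec from state s to TCP pos P, rot matrix Rt"
    R0=R.from_rotvec(s["tool_rot"]); return (R0.inv().apply(np.array(P)-s["tcp_pos"])*1000).round(1), (R0.inv()*R.from_matrix(Rt)).as_rotvec().round(3)
def tool(tilt,az=YAW,sgn=1):
    "tool y forward at azimuth, tilt rad below horizontal; tool z horizontal"
    y=np.array([np.cos(tilt)*np.cos(az),np.cos(tilt)*np.sin(az),-np.sin(tilt)])
    z=sgn*np.array([-np.sin(az),np.cos(az),0]); x=np.cross(y,z); return np.stack([x,y,z],1)
E
python3 - <<'E'
from h import *
import pickle
from workcell import monitor
d=pickle.load(open("d0.pkl","rb"))
s=monitor.sense();print(R.from_rotvec(s["tool_rot"]).as_matrix().round(3).tolist())
for n in("top","scene"):
    w=cloud(d[n]);g=w2g(w)*1000
    X,Y,Z=g[...,0],g[...,1],g[...,2]
    def rp(t,m): 
        q=g[m];print(n,t,len(q),np.percentile(q,[1,50,99],axis=0).round(1).tolist() if len(q) else "")
    rp("rail L",(Z>7)&(Z<12)&(X>-90)&(X<-30)&(Y>14)&(Y<40))
    rp("rail R",(Z>7)&(Z<12)&(X>-90)&(X<-30)&(Y<-14)&(Y>-40))
    rp("stop top",(Z>70)&(Z<78)&(X>40)&(X<110)&(abs(Y)<50))
    rp("plate top",(Z>103)&(Z<113)&(X>5)&(X<50)&(Y<-30)&(Y>-140))
    rp("bar",(Z>13)&(Z<19)&(X>-200)&(X<-30)&(abs(Y)<25))
    rp("arm tip",(Z>70)&(Z<100)&(abs(X)<25)&(Y>50)&(Y<160))
    rp("cup",(Z>20)&(Z<70)&(X>20)&(X<110)&(Y>160)&(Y<240))
Rt=tool(np.pi/4)
for sg in(1,-1):
  P=np.array([.45,-.2,.3]);print(sg,rel(s,P,tool(np.pi/2-.001,YAW,sg)),rel(s,P,tool(np.pi/4,YAW,sg)))
E
```

```text
[[-0.933, -0.0, 0.36], [-0.36, 0.002, -0.933], [-0.0, -1.0, -0.002]]
top rail L 120 [[-72.6, 20.1, 7.1], [-50.2, 25.9, 9.6], [-30.2, 31.8, 11.9]]
top rail R 112 [[-72.9, -29.8, 7.2], [-49.7, -23.5, 9.5], [-30.1, -18.1, 11.8]]
top stop top 621 [[62.0, -34.2, 70.1], [76.5, 1.1, 73.3], [91.7, 35.0, 76.7]]
top plate top 285 [[5.3, -113.2, 103.5], [24.1, -80.1, 107.0], [30.7, -44.3, 111.4]]
top bar 1137 [[-174.5, -14.0, 13.1], [-103.4, 0.7, 15.6], [-31.6, 15.5, 18.7]]
top arm tip 478 [[-7.6, 51.2, 83.9], [0.6, 91.3, 92.0], [11.0, 130.6, 96.2]]
top cup 391 [[46.1, 175.4, 20.6], [66.5, 196.1, 48.9], [86.0, 215.5, 64.3]]
scene rail L 94 [[-72.6, 17.9, 7.0], [-51.7, 23.0, 8.7], [-30.6, 29.4, 11.3]]
scene rail R 148 [[-86.0, -32.2, 7.1], [-52.9, -24.3, 9.0], [-30.6, -14.4, 11.8]]
scene stop top 419 [[61.2, -35.7, 70.1], [75.4, -2.6, 72.2], [90.8, 31.9, 74.7]]
scene plate top 173 [[17.7, -96.6, 103.3], [22.9, -72.5, 106.0], [30.2, -46.5, 108.9]]
scene bar 950 [[-175.6, -16.3, 13.1], [-106.2, -1.8, 14.6], [-32.2, 14.1, 17.7]]
scene arm tip 337 [[-8.5, 51.1, 79.0], [-2.7, 89.1, 90.1], [9.4, 125.3, 95.5]]
scene cup 462 [[45.2, 172.6, 20.9], [63.3, 188.9, 46.3], [85.6, 213.6, 61.5]]
1 (array([-347.7,    3.5, -300.9]), array([ 2.00e-03, -2.85e+00, -3.00e-03])) (array([-347.7,    3.5, -300.9]), array([ 1.098, -2.65 , -0.163]))
-1 (array([-347.7,    3.5, -300.9]), array([0.002, 0.292, 0.001])) (array([-347.7,    3.5, -300.9]), array([0.116, 0.276, 0.78 ]))
```

```bash
python3 - <<'E'
from h import *
from workcell import monitor
s=monitor.sense()
for t in(60,45,40): print(t,rel(s,[.54,-.2,.32],tool(np.radians(t),0.,-1)))
E
```

```text
60 (array([-431.6,  -16.6, -268.4]), array([0.098, 0.36 , 0.518]))
45 (array([-431.6,  -16.6, -268.4]), array([0.146, 0.349, 0.776]))
40 (array([-431.6,  -16.6, -268.4]), array([0.162, 0.344, 0.863]))
```

```bash
python3 -m inch '{"linear":[[-45,0,-25],[-90,-5,-55],[-140,-5,-85],[-190,-8,-118],[-240,-10,-150],[-290,-12,-180],[-340,-14,-212],[-385,-16,-240],[-432,-17,-268],[-432,-17,-268]],"dr":[[0,0.05,0],[0.01,0.1,0.05],[0.03,0.18,0.15],[0.05,0.25,0.25],[0.07,0.3,0.38],[0.1,0.36,0.52],[0.12,0.35,0.65],[0.146,0.349,0.776],[0.146,0.349,0.776],[0.146,0.349,0.776]],"hand":[0.2,0.5,0.8,1,1,1,1,1,1,1]}' 20
python3 - <<'E'
from h import *
from workcell import monitor
s=monitor.sense();print(s["t"],s["tcp_pos"],np.round(s["joint_pos"],3),s["width"])
print(R.from_rotvec(s["tool_rot"]).as_matrix().round(3)[:,1])
E
```

```text
t: 1.4
tcp_pos: [0.5416, -0.1968, 0.32]
tool_rot: [0.722, 1.762, -1.756]
ft_force: [-0.5, -0.8, 0.5]
width: 0.0002
1.4 [ 0.54156502 -0.19677517  0.32001704] [-0.582 -0.323  2.136  0.623  0.737  0.641] 0.00015184232513914875
[ 0.706  0.005 -0.708]
```

```bash
python3 - <<'E'
from h import *
from workcell import monitor
s=monitor.sense()
T=tool(np.radians(40),YAW,-1)
for g in([-130,100,200],[-110,100,129]): print(rel(s,g2w(np.array(g)/1000),T))
E
```

```text
(array([  96.2,   73.9, -325.5]), array([-0.052, -0.048,  0.088]))
(array([ 132.2,  138.2, -326.9]), array([-0.052, -0.048,  0.088]))
```

```bash
python3 -m inch '{"linear":[[8,6,-45],[20,12,-90],[32,22,-135],[45,32,-180],[58,44,-225],[72,56,-270],[85,66,-305],[96,74,-325],[115,106,-326],[132,138,-327]],"dr":[[-0.01,-0.01,0.01],[-0.01,-0.01,0.02],[-0.02,-0.02,0.04],[-0.03,-0.03,0.05],[-0.04,-0.04,0.07],[-0.05,-0.05,0.088],[-0.052,-0.048,0.088],[-0.052,-0.048,0.088],[-0.052,-0.048,0.088],[-0.052,-0.048,0.088]],"hand":[1,1,1,1,1,1,1,1,1,1]}'
python3 - <<'E'
from h import *
from workcell import monitor,vision
s=monitor.sense();print(s["t"],w2g(s["tcp_pos"])*1000,np.round(s["joint_pos"],3),s["ft_force"])
print(R.from_rotvec(s["tool_rot"]).as_matrix().round(3)[:,1])
c=vision.camera("scene");cv2.imwrite("pics/s1.png",c["frame"])
g=w2g(cloud(c))*1000
c=vision.camera("wrist");cv2.imwrite("pics/w1.png",c["frame"])
T=tool(np.radians(40),YAW,-1)
print(rel(s,g2w(np.array([-49,100,78])/1000),T))
E
```

```text
t: 2.65
tcp_pos: [0.525, 0.1596, 0.1839]
tool_rot: [0.707, 1.702, -1.746]
ft_force: [0.4, -0.3, 0.4]
width: 0.0004
2.65 [-126.2979622   130.70040496  183.89994086] [ 0.271 -0.235  2.325 -0.685  0.322  2.369] [ 0.36550701 -0.29579656  0.36518543]
[ 0.731 -0.004 -0.683]
(array([ 24.3, 130.4,  22.9]), array([-0.061, -0.001,  0.055]))
```

View pics/s1.png

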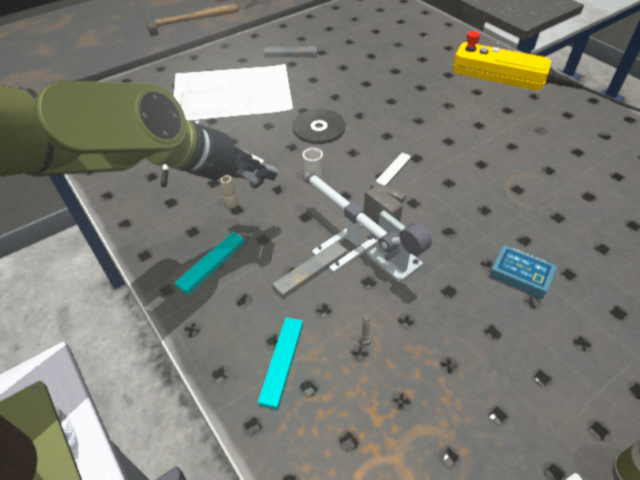

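View pics/w1.png

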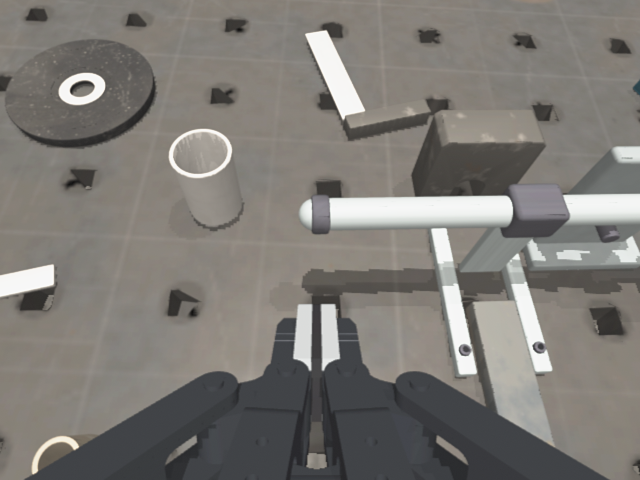

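The wrist view shows the arm's end at (320,215), the cup at (205,180) and the shut fingertips at (317,310). Joint 5 is at its lower limit, so this tilt is too flat there. I'll fit link lengths from the recorded poses to choose a feasible tilt.

```bash
cat > kin.py <<'E'
from h import *
from scipy.optimize import least_squares
D=[([-1.285,.1245,1.651,0,1.367,-.083],[.234,-.606,.3035]),([-.582,-.323,2.136,.623,.737,.641],[.54157,-.19678,.32002]),([.271,-.235,2.325,-.685,.322,2.369],[.525,.1596,.1839])]
rz=lambda a:R.from_euler('z',a);ry=lambda a:R.from_euler('y',a)
def fk(q,p):
    a0,h,L1,e,L2,Lt=p
    r=rz(q[0]);x=r.apply([a0,0,h]);r=r*ry(q[1]);x=x+r.apply([0,0,L1]);r=r*ry(q[2]);x=x+r.apply([e,0,L2]);r=r*rz(q[3])*ry(q[4]);x=x+r.apply([0,0,Lt]);return x,r*rz(q[5])
f=least_squares(lambda p:np.concatenate([fk(q,p)[0]-x for q,x in D]),[0,.3,.45,0,.45,.2]);P=f.x
def ik(pos,Rt,q0):
    # tool = last frame with y=approach ; M maps
    def fun(q):
        x,r=fk(q,P); return np.concatenate([(x-pos)*5,(R.from_matrix(Rt)*MT).inv().__mul__(r).as_rotvec()])
    lo=np.array([-2.61,-1.02,.03,-1.35,.32,-2.91]);hi=np.array([2.61,2.33,2.71,4.49,2.68,2.91])
    s=least_squares(fun,np.clip(q0,lo+.01,hi-.01),bounds=(lo,hi));return s.x,np.abs(s.fun).max()
T0=R.from_matrix(np.array([[-0.933,0,0.36],[-.36,0.002,-0.933],[0,-1,-.002]]))
MT=T0.inv()*fk(D[0][0],P)[1]
if __name__=="__main__":
    print(P.round(4),np.abs(f.fun).max(),MT.as_matrix().round(2).tolist())
    print(fk(D[1][0],P)[1].as_matrix().round(2)[:,2],fk(D[2][0],P)[1].as_matrix().round(2)[:,2])
    for t in(40,45,50,55):
      d=np.array([np.cos(np.radians(t)),-np.sin(np.radians(t))]);n=np.array([-d[1],d[0]])
      tcp=np.array([0,85])-20*n-47*d
      for az in(YAW,-.1,-.25,.3):
        T=tool(np.radians(t),az,-1)
        for dx,y,dz in((-60,100,30),(0,100,-22),(0,100,0),(0,30,150),(0,-30,190)):
          q,e=ik(g2w(np.array([tcp[0]+dx,y,tcp[1]+dz])/1000),T,D[1][0]);print(t,az,(dx,y,dz),tcp.round(),q.round(2),round(e,3))
E
python3 kin.py
```

```text
[-0.0427  0.2338  0.515   0.0646  0.6537  0.2502] 0.06103109120295226 [[0.0, -1.0, 0.0], [0.0, 0.0, 1.0], [-1.0, -0.0, 0.0]]
[ 0.71  0.   -0.71] [ 0.73 -0.   -0.68]
40 0.077 (-60, 100, 30) [-49. 100.] [ 0.37 -0.11  2.33 -1.16  0.32  2.91] 0.077
40 0.077 (0, 100, -22) [-49. 100.] [ 0.34  0.1   2.19 -1.17  0.32  2.91] 0.112
40 0.077 (0, 100, 0) [-49. 100.] [ 0.34  0.06  2.2  -1.17  0.32  2.91] 0.106
40 0.077 (0, 30, 150) [-49. 100.] [ 0.12 -0.2   2.19 -0.13  0.32  1.72] 0.029
40 0.077 (0, -30, 190) [-49. 100.] [-0.02 -0.25  2.17  0.21  0.36  1.31] 0.0
40 -0.1 (-60, 100, 30) [-49. 100.] [ 0.37 -0.11  2.31 -1.05  0.36  2.91] 0.068
40 -0.1 (0, 100, -22) [-49. 100.] [ 0.33  0.1   2.18 -1.07  0.32  2.91] 0.129
40 -0.1 (0, 100, 0) [-49. 100.] [ 0.33  0.06  2.19 -1.07  0.32  2.91] 0.1
40 -0.1 (0, 30, 150) [-49. 100.] [ 0.2  -0.19  2.19 -0.67  0.37  2.41] 0.0
40 -0.1 (0, -30, 190) [-49. 100.] [ 0.06 -0.25  2.16 -0.34  0.38  1.99] 0.0
40 -0.25 (-60, 100, 30) [-49. 100.] [ 0.4  -0.09  2.27 -0.95  0.49  2.91] 0.119
40 -0.25 (0, 100, -22) [-49. 100.] [ 0.34  0.11  2.15 -0.97  0.4   2.91] 0.166
40 
[... 4455 characters left out ...]
.07  2.19 -0.65  0.6   2.67] 0.0
55 -0.25 (0, 100, -22) [-43. 112.] [ 0.35  0.13  2.1  -0.73  0.51  2.74] 0.0
55 -0.25 (0, 100, 0) [-43. 112.] [ 0.35  0.09  2.09 -0.68  0.54  2.69] 0.0
55 -0.25 (0, 30, 150) [-43. 112.] [ 0.21 -0.13  2.04 -0.4   0.71  2.27] 0.0
55 -0.25 (0, -30, 190) [-43. 112.] [ 0.09 -0.17  2.01 -0.29  0.74  2.06] 0.0
55 0.3 (-60, 100, 30) [-43. 112.] [ 0.21 -0.11  2.24  0.12  0.41  1.38] 0.0
55 0.3 (0, 100, -22) [-43. 112.] [0.19 0.09 2.13 0.2  0.32 1.3 ] 0.008
55 0.3 (0, 100, 0) [-43. 112.] [0.19 0.06 2.13 0.17 0.35 1.32] 0.0
55 0.3 (0, 30, 150) [-43. 112.] [ 0.05 -0.14  2.05  0.24  0.65  1.18] 0.0
55 0.3 (0, -30, 190) [-43. 112.] [-0.08 -0.17  2.01  0.31  0.75  1.03] 0.0
```

```bash
sed -i 's/a0,h,L1,e,L2,Lt=p/a0,h,L1,e,L2,Lt,dy=p/; s/apply(\[a0,0,h\])/apply([a0,dy,h])/; s/\[0,.3,.45,0,.45,.2\]/[0,.3,.45,0,.45,.2,.05]/; s/for t in(40,45,50,55)/for t in(40,45,50)/; s/(YAW,-.1,-.25,.3)/(YAW,-.1,.25)/' kin.py; python3 kin.py
```

```text
[0.0017 0.2218 0.4516 0.0412 0.611  0.2023 0.0538] 0.00042625445193106293 [[0.0, -1.0, 0.0], [0.0, 0.0, 1.0], [-1.0, -0.0, 0.0]]
[ 0.71  0.   -0.71] [ 0.73 -0.   -0.68]
40 0.077 (-60, 100, 30) [-49. 100.] [ 0.26 -0.09  2.31 -1.2   0.32  2.88] 0.162
40 0.077 (0, 100, -22) [-49. 100.] [ 0.18  0.17  2.25  3.62  0.32 -1.97] 0.134
40 0.077 (0, 100, 0) [-49. 100.] [ 0.24  0.1   2.17 -1.23  0.32  2.91] 0.183
40 0.077 (0, 30, 150) [-49. 100.] [-0.   -0.2   2.18  0.21  0.32  1.32] 0.021
40 0.077 (0, -30, 190) [-49. 100.] [-0.13 -0.24  2.15  0.41  0.4   1.05] 0.0
40 -0.1 (-60, 100, 30) [-49. 100.] [ 0.24 -0.09  2.31 -1.13  0.32  2.91] 0.048
40 -0.1 (0, 100, -22) [-49. 100.] [ 0.23  0.14  2.16 -1.13  0.32  2.91] 0.121
40 -0.1 (0, 100, 0) [-49. 100.] [ 0.23  0.1   2.17 -1.13  0.32  2.91] 0.091
40 -0.1 (0, 30, 150) [-49. 100.] [ 0.06 -0.19  2.17 -0.41  0.32  2.07] 0.006
40 -0.1 (0, -30, 190) [-49. 100.] [-0.07 -0.24  2.15 -0.06  0.36  1.65] 0.0
40 0.25 (-60, 100, 30) [-49. 100.] [ 0.01 -0.12  2.35  1.28  0.32  0.14] 0.132
40 0.25 (0, 100, -22) [-49. 100.] [ 0.05  0.15  2.25  2.25  0.32 -0.82] 0.0
[... 1814 characters left out ...]
 -0.6   0.36  2.38] 0.0
50 -0.1 (0, 100, -22) [-46. 108.] [ 0.21  0.13  2.13 -0.78  0.32  2.57] 0.034
50 -0.1 (0, 100, 0) [-46. 108.] [ 0.2   0.09  2.14 -0.69  0.32  2.47] 0.013
50 -0.1 (0, 30, 150) [-46. 108.] [ 0.05 -0.16  2.09 -0.2   0.53  1.86] 0.0
50 -0.1 (0, -30, 190) [-46. 108.] [-0.07 -0.2   2.06 -0.03  0.59  1.62] 0.0
50 0.25 (-60, 100, 30) [-46. 108.] [ 0.1  -0.12  2.28  0.32  0.32  1.15] 0.015
50 0.25 (0, 100, -22) [-46. 108.] [0.08 0.11 2.13 0.49 0.32 0.96] 0.076
50 0.25 (0, 100, 0) [-46. 108.] [0.09 0.07 2.14 0.41 0.32 1.05] 0.054
50 0.25 (0, 30, 150) [-46. 108.] [-0.04 -0.16  2.09  0.35  0.56  1.04] 0.0
50 0.25 (0, -30, 190) [-46. 108.] [-0.16 -0.19  2.05  0.42  0.67  0.91] 0.0
```

```bash
cat > scan.py <<'E'
from kin import *
def tcpg(t,az,y,th,s,perp,lag=0):
    pass
for t in(50,53,56):
  for az in(-.1,-.2,-.3,-.45):
    dg=tool(np.radians(t),az,-1); 
    dy=dg[:,1]; d=np.array([dy@ex,dy@ey,dy[2]])*1000
    n=np.array([np.sin(np.radians(t)),0,np.cos(np.radians(t))])
    tcp=np.array([0,100,85])-20*n-d*.049
    o=[]
    for dx,y,dz in((-60,0,60),(0,0,-22),(0,0,0),(0,-70,150),(0,-130,190)):
        q,e=ik(g2w((tcp+[dx,y,dz])/1000),dg,[.2,.1,2.1,-.6,.4,2.4]);o.append((round(e,3),q[4].round(2),q[5].round(2)))
    print(t,az,tcp.round(),o)
E
python3 scan.py
```

```text
50 -0.1 [-46. 106. 110.] [(np.float64(0.0), np.float64(0.42), np.float64(2.3)), (np.float64(0.029), np.float64(0.32), np.float64(2.59)), (np.float64(0.008), np.float64(0.32), np.float64(2.48)), (np.float64(0.0), np.float64(0.53), np.float64(1.88)), (np.float64(0.0), np.float64(0.59), np.float64(1.64))]
50 -0.2 [-46. 109. 110.] [(np.float64(0.0), np.float64(0.48), np.float64(2.53)), (np.float64(0.0), np.float64(0.35), np.float64(2.8)), (np.float64(0.0), np.float64(0.38), np.float64(2.7)), (np.float64(0.0), np.float64(0.56), np.float64(2.11)), (np.float64(0.0), np.float64(0.61), np.float64(1.86))]
50 -0.3 [-45. 112. 110.] [(np.float64(0.0), np.float64(0.55), np.float64(2.7)), (np.float64(0.009), np.float64(0.43), np.float64(2.91)), (np.float64(0.0), np.float64(0.46), np.float64(2.86)), (np.float64(0.0), np.float64(0.61), np.float64(2.31)), (np.float64(0.0), np.float64(0.64), np.float64(2.08))]
50 -0.45 [-43. 116. 110.] [(np.float64(0.0), np.float64(0.67), np.float64(2.91)), (np.float64(0.064), np.float64(0.54), np.float64(2.91)), (np.float64(0.044), np.float64(0.57), np.float64(2.91)),
[... 1818 characters left out ...]
64(0.0), np.float64(0.68), np.float64(2.0)), (np.float64(0.0), np.float64(0.73), np.float64(1.81))]
56 -0.3 [-42. 110. 114.] [(np.float64(0.0), np.float64(0.62), np.float64(2.5)), (np.float64(0.0), np.float64(0.48), np.float64(2.65)), (np.float64(0.0), np.float64(0.51), np.float64(2.6)), (np.float64(0.0), np.float64(0.71), np.float64(2.18)), (np.float64(0.0), np.float64(0.75), np.float64(1.99))]
56 -0.45 [-40. 114. 114.] [(np.float64(0.0), np.float64(0.71), np.float64(2.72)), (np.float64(0.0), np.float64(0.58), np.float64(2.86)), (np.float64(0.0), np.float64(0.61), np.float64(2.81)), (np.float64(0.0), np.float64(0.78), np.float64(2.42)), (np.float64(0.0), np.float64(0.81), np.float64(2.24))]
```

```bash
python3 - <<'E'
from h import *
from workcell import monitor
s=monitor.sense()
T=tool(np.radians(52),-.22,-1)
for g in([-110,125,175],[-85,121,145],[-44,108,90]): print(rel(s,g2w(np.array(g)/1000),T))
E
```

```text
(array([-7.2, 17.5,  5.3]), array([ 0.141,  0.215, -0.155]))
(array([-2.6, 56.4,  7. ]), array([ 0.141,  0.215, -0.155]))
(array([  9.2, 124.6,  16. ]), array([ 0.141,  0.215, -0.155]))
```

```bash
python3 -m inch '{"linear":[[-3,6,2],[-5,12,4],[-7,17,5],[-5,37,6],[-3,56,7],[0,75,9],[4,92,12],[7,110,14],[9,125,16],[9,125,16]],"dr":[[0.05,0.07,-0.05],[0.1,0.14,-0.1],[0.141,0.215,-0.155],[0.141,0.215,-0.155],[0.141,0.215,-0.155],[0.141,0.215,-0.155],[0.141,0.215,-0.155],[0.141,0.215,-0.155],[0.141,0.215,-0.155],[0.141,0.215,-0.155]],"hand":[1,1,1,1,1,1,1,1,1,1]}'
cat > look.py <<'E'
import sys
from h import *
from workcell import monitor,vision
s=monitor.sense();print(s["t"],(w2g(s["tcp_pos"])*1000).round(1),np.round(s["joint_pos"],3),s["ft_force"].round(2) if hasattr(s["ft_force"],'round') else s["ft_force"])
print(R.from_rotvec(s["tool_rot"]).as_matrix().round(3)[:,1])
for n in sys.argv[2:]:
    c=vision.camera(n);cv2.imwrite(f"pics/{n}{sys.argv[1]}.png",c["frame"])
E
python3 look.py 2 scene wrist
```

```text
t: 4.0
tcp_pos: [0.6094, 0.1417, 0.0894]
tool_rot: [0.866, 1.832, -1.979]
ft_force: [0.5, -1.0, 0.1]
width: -0.0001
4.0 [-43.6 106.3  89.4] [ 0.23   0.146  2.11  -0.8    0.384  2.698] [ 0.47 -0.98  0.15]
[ 0.599 -0.135 -0.789]
```

View pics/scene2.png

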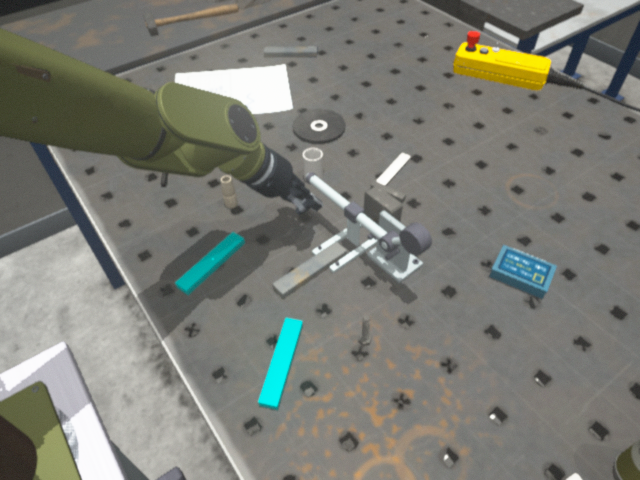

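View pics/wrist2.png

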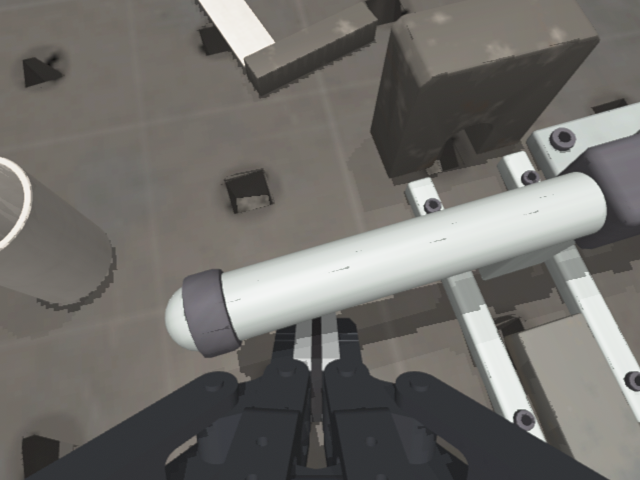

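The wrist view shows the fingertips at (317,330), under the arm bar just inside its end collar at (205,310). Now I'll work out the arc.

```bash
cat > arc.py <<'E'
from h import *
from workcell import monitor
import sys
s=monitor.sense();R0=R.from_rotvec(s["tool_rot"])
d=R0.as_matrix()[:,1];dg=np.array([d@ex,d@ey,d[2]]);tg=w2g(s["tcp_pos"])*1000
F0=tg+dg*(6-tg[0])/dg[0] if len(sys.argv)<4 else None
x_t=-38.
t=(0-x_t)/dg[0]
for th in np.linspace(float(sys.argv[1]),float(sys.argv[2]),10):
    c,sn=np.cos(th),np.sin(th); p=22*sn+32*c; r=187+8*th
    y=-90+r*c+p*sn; z=85+r*sn-p*c
    P=np.array([x_t,y-dg[1]*t,z-dg[2]*t])
    q=g2w(P/1000); print(round(th,2),P.round(),(R0.inv().apply(q-s["tcp_pos"])*1000).round(0).astype(int).tolist())
E
python3 arc.py 0 .5
```

```text
0.0 [-38. 109. 104.] [-12, -8, -3]
0.06 [-38. 111. 113.] [-17, -15, -5]
0.11 [-38. 112. 123.] [-23, -23, -6]
0.17 [-38. 113. 132.] [-29, -31, -7]
0.22 [-38. 114. 142.] [-35, -39, -8]
0.28 [-38. 114. 152.] [-41, -47, -8]
0.33 [-38. 113. 163.] [-47, -55, -7]
0.39 [-38. 112. 173.] [-54, -63, -6]
0.44 [-38. 110. 183.] [-61, -70, -5]
0.5 [-38. 108. 194.] [-67, -78, -2]
```

```bash
python3 -m inch '{"linear":[[-4,2,-1],[-12,-8,-3],[-17,-15,-5],[-23,-23,-6],[-29,-31,-7],[-35,-39,-8],[-41,-47,-8],[-47,-55,-7],[-54,-63,-6],[-61,-70,-5]],"dr":[[0,0,0],[0,0,0],[0,0,0],[0,0,0],[0,0,0],[0,0,0],[0,0,0],[0,0,0],[0,0,0],[0,0,0]],"hand":[1,1,1,1,1,1,1,1,1,1]}'
python3 look.py 3 scene wrist; python3 arc.py .44 .95
```

```text
t: 5.35
tcp_pos: [0.6151, 0.146, 0.1837]
tool_rot: [0.866, 1.832, -1.977]
ft_force: [-2.4, -1.0, -0.4]
width: -0.0001
5.35 [-37.5 110.2 183.7] [ 0.235  0.007  2.066 -0.567  0.529  2.442] [-2.42 -0.97 -0.45]
[ 0.6   -0.135 -0.789]
0.44 [-38. 110. 182.] [3, 1, 1]
0.5 [-38. 108. 193.] [-4, -7, 3]
0.55 [-38. 105. 203.] [-12, -14, 6]
0.61 [-38. 101. 214.] [-19, -22, 9]
0.67 [-38.  97. 224.] [-26, -29, 13]
0.72 [-38.  92. 234.] [-34, -36, 18]
0.78 [-38.  86. 244.] [-41, -43, 24]
0.84 [-38.  79. 254.] [-49, -50, 30]
0.89 [-38.  72. 264.] [-56, -56, 37]
0.95 [-38.  64. 273.] [-64, -62, 44]
```

View pics/scene3.png

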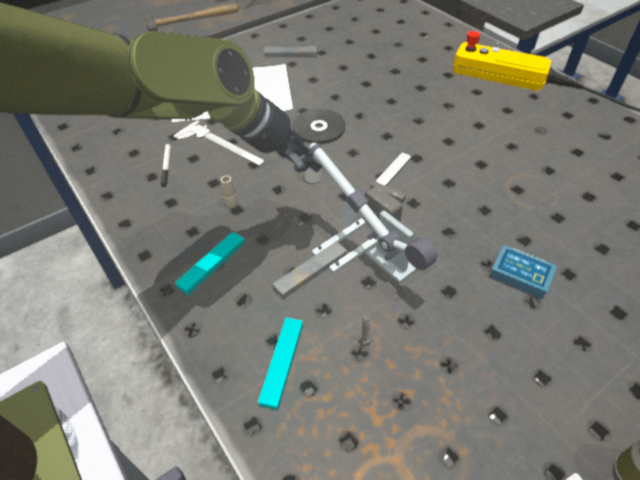

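View pics/wrist3.png

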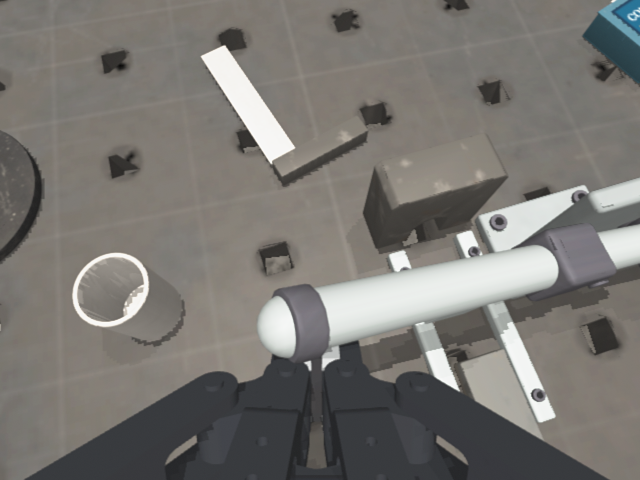

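The arm is rising at about 0.4 rad. Contact is near the end collar at (300,320), so I'll move a little inward while continuing.

```bash
python3 -m inch '{"linear":[[-2,-3,5],[-4,-7,9],[-12,-14,14],[-19,-22,19],[-26,-29,24],[-34,-36,29],[-41,-43,35],[-49,-50,41],[-56,-56,48],[-64,-62,55]],"dr":[[0,0,0],[0,0,0],[0,0,0],[0,0,0],[0,0,0],[0,0,0],[0,0,0],[0,0,0],[0,0,0],[0,0,0]],"hand":[1,1,1,1,1,1,1,1,1,1]}'
python3 look.py 4 scene wrist; sed -i 's/y=-90+r/y=-101+r/' arc.py; python3 arc.py .92 1.4
```

```text
t: 6.7
tcp_pos: [0.6157, 0.0893, 0.2737]
tool_rot: [0.869, 1.831, -1.974]
ft_force: [-0.7, -0.7, -0.6]
width: -0.0
6.7 [-41.3  53.7 273.7] [ 0.126 -0.138  2.038 -0.358  0.638  2.141] [-0.7  -0.69 -0.56]
[ 0.602 -0.134 -0.787]
0.92 [-38.  58. 268.] [4, 7, -5]
0.97 [-38.  50. 276.] [-3, 2, 2]
1.03 [-38.  42. 284.] [-10, -3, 10]
1.08 [-38.  33. 292.] [-17, -8, 19]
1.13 [-38.  24. 299.] [-23, -12, 27]
1.19 [-38.  14. 305.] [-30, -15, 37]
1.24 [-38.   4. 311.] [-36, -18, 46]
1.29 [-38.  -7. 317.] [-42, -20, 56]
1.35 [-38. -18. 322.] [-47, -22, 67]
1.4 [-38. -29. 326.] [-52, -23, 78]
```

View pics/scene4.png

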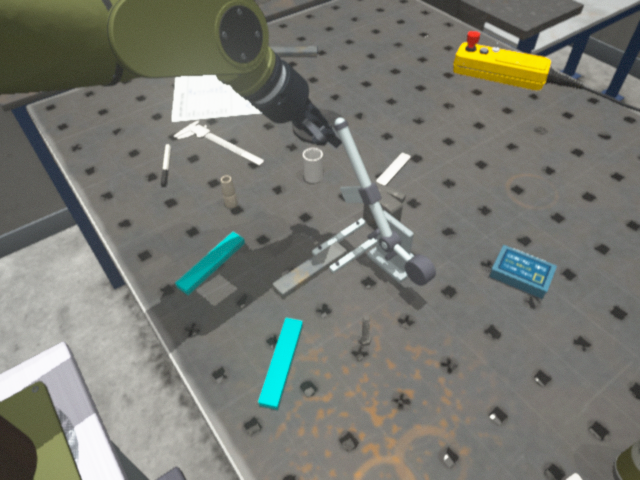

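View pics/wrist4.png

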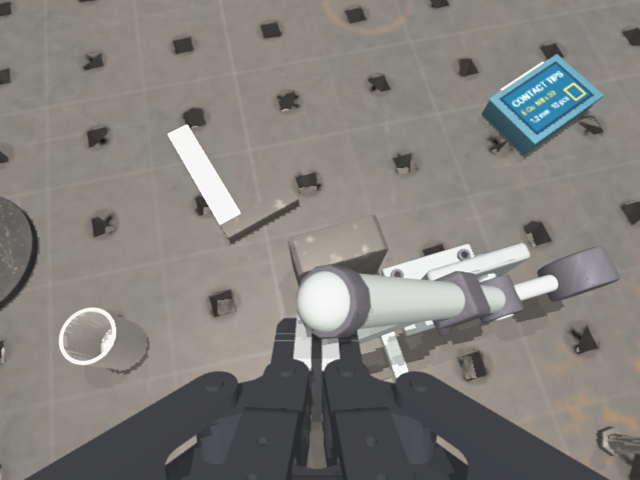

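```bash
python3 -m inch '{"linear":[[0,1,4],[-4,1,10],[-9,0,17],[-14,-3,24],[-19,-6,32],[-24,-8,40],[-29,-10,49],[-34,-12,57],[-39,-14,66],[-43,-16,74]],"dr":[[0,0,0],[0,0,0],[0,0,0],[0,0,0],[0,0,0],[0,0,0],[0,0,0],[0,0,0],[0,0,0],[0,0,0]],"hand":[1,1,1,1,1,1,1,1,1,1]}'
python3 look.py 5 scene top
```

```text
t: 8.05
tcp_pos: [0.6235, 0.0109, 0.3147]
tool_rot: [0.873, 1.829, -1.972]
ft_force: [-0.8, 0.2, -1.1]
width: 0.0001
8.05 [-39.6 -25.1 314.7] [-0.031 -0.186  2.009 -0.188  0.668  1.871] [-0.75  0.23 -1.05]
[ 0.605 -0.134 -0.785]
```

View pics/scene5.png

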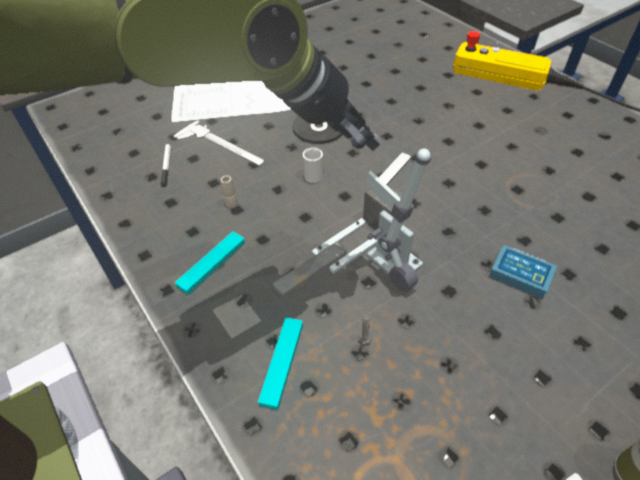

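View pics/top5.png

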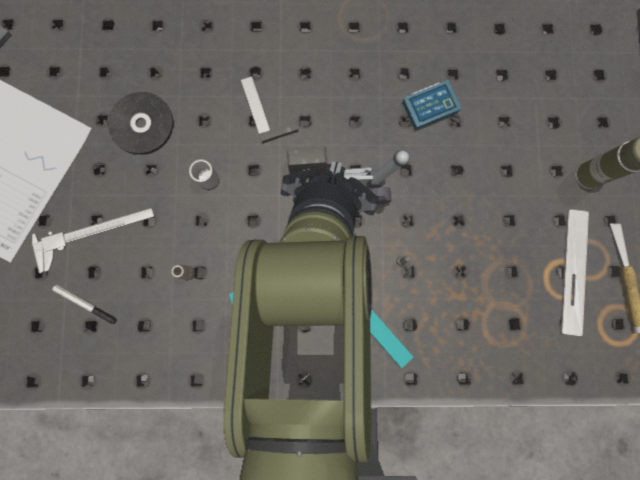

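The arm has fallen over to its upper rest: its end is at (423,156) in the scene view and the fingers are clear of it. Next I'll plan the retreat and the bar-push poses.

```bash
python3 - <<'E'
from kin import *
from workcell import monitor,vision
s=monitor.sense();q=s["joint_pos"]
for t in(65,70,75):
  T=tool(np.radians(t),YAW,-1);dd=np.array([np.cos(np.radians(t)),0,-np.sin(np.radians(t))])
  for tip in([-201,0,80],[-201,0,9],[-100,0,9]):
    tcp=np.array(tip)-73*dd; a,e=ik(g2w(tcp/1000),T,q); print(t,tip,tcp.round(),a.round(2),round(e,4))
T=tool(np.radians(70),YAW,-1)
print(rel(s,g2w([-.13,-.02,.33]),tool(np.radians(52),-.22,-1)),rel(s,g2w([-.226,0,.2]),T))
c=vision.camera("top")
E
```

```text
65 [-201, 0, 80] [-232.    0.  146.] [-0.11 -0.45  2.46  0.12  0.7   1.3 ] 0.0
65 [-201, 0, 9] [-232.    0.   75.] [-0.11 -0.29  2.49  0.16  0.51  1.25] 0.0
65 [-100, 0, 9] [-131.    0.   75.] [-0.07 -0.02  2.27  0.14  0.47  1.31] 0.0
70 [-201, 0, 80] [-226.    0.  149.] [-0.1  -0.39  2.41  0.08  0.78  1.34] 0.0
70 [-201, 0, 9] [-226.    0.   78.] [-0.1  -0.24  2.44  0.11  0.6   1.31] 0.0
70 [-100, 0, 9] [-125.    0.   78.] [-0.06  0.01  2.22  0.09  0.57  1.37] 0.0
75 [-201, 0, 80] [-220.    0.  151.] [-0.09 -0.33  2.35  0.06  0.86  1.37] 0.0
75 [-201, 0, 9] [-220.    0.   80.] [-0.09 -0.2   2.39  0.07  0.69  1.36] 0.0
75 [-100, 0, 9] [-119.    0.   80.] [-0.06  0.05  2.16  0.05  0.67  1.4 ] 0.0
(array([ 59.9, -66.4,  21.6]), array([ 0.   , -0.004, -0.006])) (array([217.1, -25. ,  31.2]), array([-0.144, -0.264, -0.318]))
```

```bash
python3 -m inch '{"linear":[[10,-20,2],[25,-38,6],[42,-54,14],[60,-66,20],[90,-60,24],[122,-50,26],[155,-42,28],[190,-34,30],[217,-25,31],[217,-25,31]],"dr":[[0,0,0],[0,0,0],[0,0,0],[-0.03,-0.05,-0.06],[-0.05,-0.1,-0.12],[-0.08,-0.16,-0.18],[-0.11,-0.21,-0.25],[-0.144,-0.264,-0.318],[-0.144,-0.264,-0.318],[-0.144,-0.264,-0.318]],"hand":[1,1,1,1,1,1,1,1,1,1]}'
python3 look.py 6 scene wrist
python3 - <<'E'
from h import *
from workcell import monitor
s=monitor.sense()
print(rel(s,g2w([-.226,0,.077]),tool(np.radians(70),YAW,-1)))
E
```

```text
t: 9.45
tcp_pos: [0.4337, 0.0225, 0.197]
tool_rot: [0.27, 2.017, -1.988]
ft_force: [0.4, -0.1, 0.9]
width: -0.0003
9.45 [-227.9    1.1  197. ] [-0.1   -0.469  2.369  0.077  0.903  1.356] [ 0.43 -0.13  0.94]
[ 0.336  0.027 -0.941]
(array([ 42.9, 115.9,   0.5]), array([-0.   ,  0.   , -0.001]))
```

View pics/scene6.png

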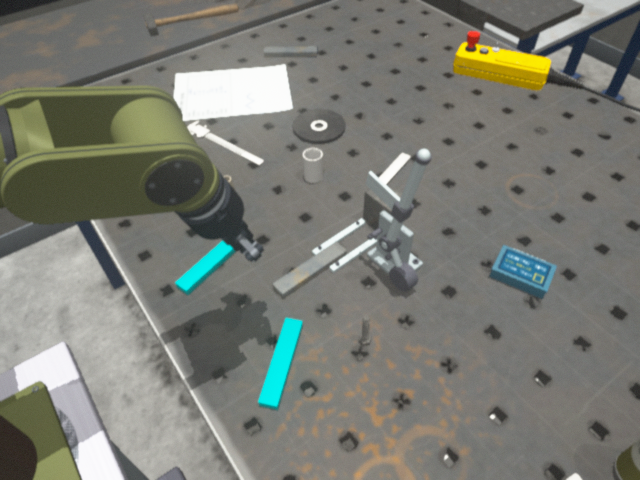

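View pics/wrist6.png

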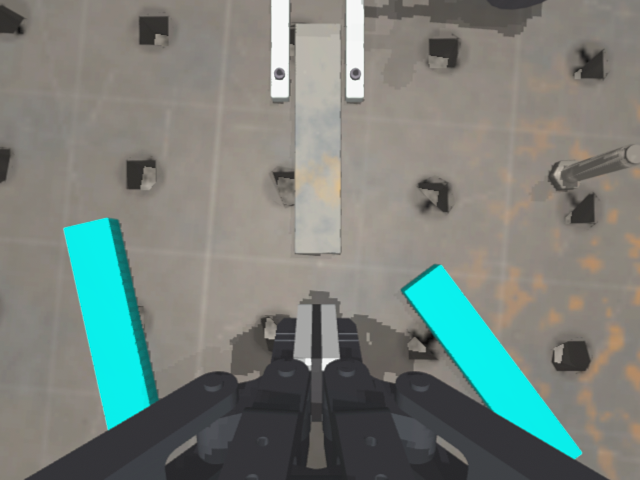

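The arm is still up, and in the wrist view the bar (295–341, near end at row 252) lies dead ahead of the fingers at (317,310). Descending behind it.

```bash
python3 -m inch '{"linear":[[6,15,0],[12,30,0],[18,46,0],[24,62,0],[29,78,0],[35,94,0],[39,106,0],[43,116,0],[43,116,0],[43,116,0]],"dr":[[0,0,0],[0,0,0],[0,0,0],[0,0,0],[0,0,0],[0,0,0],[0,0,0],[0,0,0],[0,0,0],[0,0,0]],"hand":[1,1,1,1,1,1,1,1,1,1]}'
python3 look.py 7 wrist scene
python3 - <<'E'
from h import *
from workcell import monitor
s=monitor.sense()
for x in(-.226,-.125): print(rel(s,g2w([x,0,.077]),tool(np.radians(70),YAW,-1)))
E
```

```text
t: 10.8
tcp_pos: [0.4359, 0.0221, 0.0772]
tool_rot: [0.277, 2.012, -1.985]
ft_force: [-0.7, -0.2, 0.4]
width: -0.0002
10.8 [-225.7    0.5   77.2] [-0.101 -0.242  2.441  0.107  0.599  1.315] [-0.74 -0.22  0.36]
[ 0.343  0.026 -0.939]
(array([0.6, 0.4, 0.4]), array([-0.001,  0.   , -0.003]))
(array([-94.2,  35.2,   0.4]), array([-0.001,  0.   , -0.003]))
```

View pics/wrist7.png

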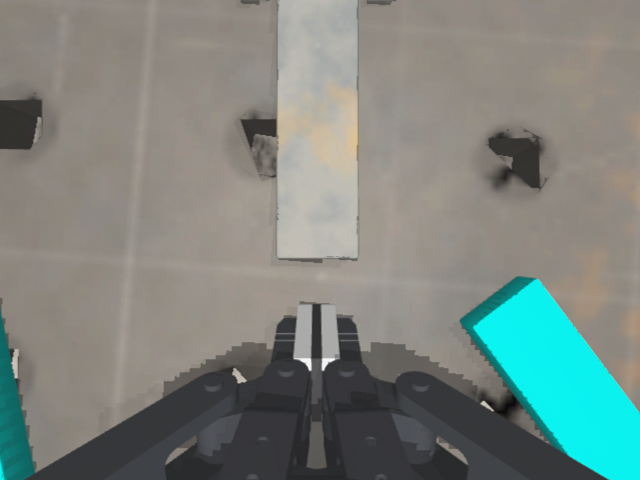

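View pics/scene7.png

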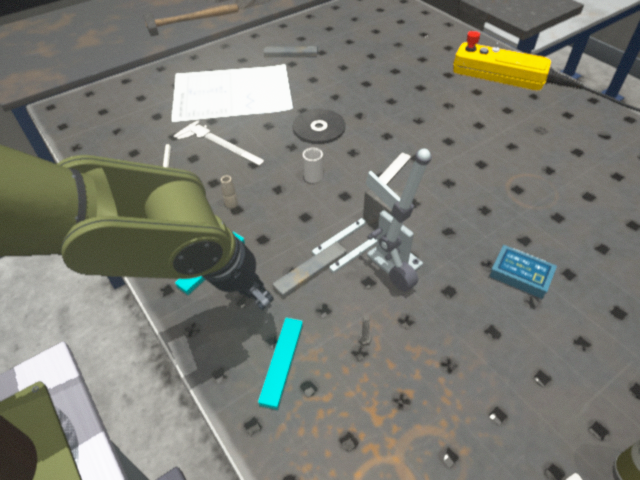

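```bash
python3 -m inch '{"linear":[[-5,2,0],[-9,3,0],[-14,5,0],[-19,7,0],[-24,9,0],[-28,10,0],[-33,12,0],[-38,14,0],[-42,15,0],[-47,17,0]],"dr":[[0,0,0],[0,0,0],[0,0,0],[0,0,0],[0,0,0],[0,0,0],[0,0,0],[0,0,0],[0,0,0],[0,0,0]],"hand":[1,1,1,1,1,1,1,1,1,1]}'
python3 look.py 8 wrist
```

```text
t: 12.15
tcp_pos: [0.4862, 0.026, 0.0778]
tool_rot: [0.278, 2.011, -1.985]
ft_force: [-1.2, -0.6, -1.0]
width: -0.0
12.15 [-175.3    0.5   77.8] [-0.079 -0.108  2.329  0.098  0.576  1.342] [-1.2  -0.61 -0.98]
[ 0.343  0.026 -0.939]
```

View pics/wrist8.png

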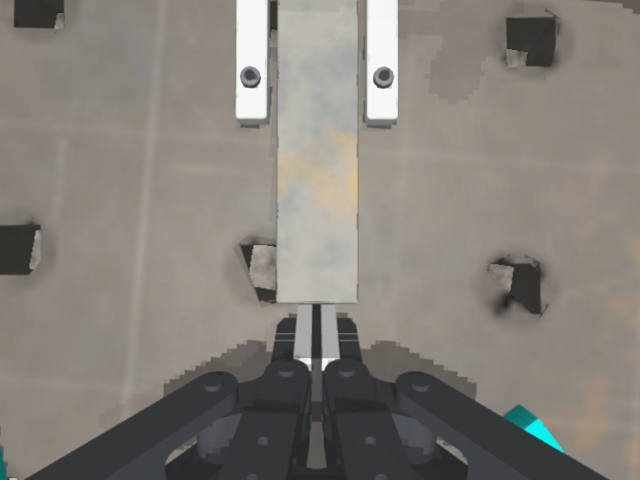

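The bar's near end (row 302) is now against the fingertips and it is moving straight between the rails.

```bash
python3 -m inch '{"linear":[[-5,2,0],[-9,3,0],[-14,5,0],[-19,7,0],[-23,8,0],[-27,10,0],[-31,11,0],[-35,13,0],[-38,14,0],[-40,15,0]],"dr":[[0,0,0],[0,0,0],[0,0,0],[0,0,0],[0,0,0],[0,0,0],[0,0,0],[0,0,0],[0,0,0],[0,0,0]],"hand":[1,1,1,1,1,1,1,1,1,1]}'
python3 look.py 9 wrist
```

```text
t: 13.45
tcp_pos: [0.53, 0.0292, 0.0782]
tool_rot: [0.279, 2.01, -1.984]
ft_force: [-4.7, -0.8, 6.6]
width: 0.0001
13.45 [-131.4    0.3   78.2] [-0.065 -0.007  2.232  0.089  0.568  1.362] [-4.7  -0.79  6.58]
[ 0.345  0.026 -0.938]
```

View pics/wrist9.png

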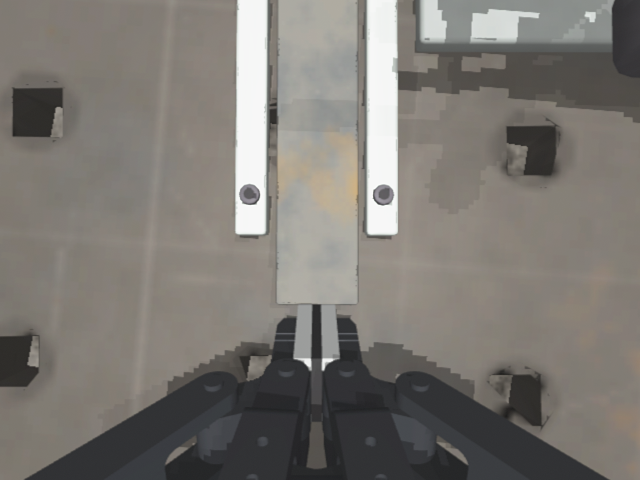

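```bash
python3 - <<'E'
from h import *
from workcell import vision
c=vision.camera("wrist");print("near end gate mm",(w2g(ray(c,[[280,303],[355,303]],.016))*1000).round(1).tolist(),"rail start",(w2g(ray(c,[[250,234],[381,234]],.010))*1000).round(1).tolist())
E
python3 -m inch '{"linear":[[-1,0.5,0],[-2,1,0],[-2.5,1,0],[-3,1,0],[-4,1.5,0],[-4.5,1.5,0],[-5,2,0],[-5.5,2,0],[-6,2,0],[-6,2,0]],"dr":[[0,0,0],[0,0,0],[0,0,0],[0,0,0],[0,0,0],[0,0,0],[0,0,0],[0,0,0],[0,0,0],[0,0,0]],"hand":[1,1,1,1,1,1,1,1,1,1]}'
python3 look.py 10 wrist scene
python3 - <<'E'
from h import *
from workcell import vision
c=vision.camera("wrist");print("near end gate mm",(w2g(ray(c,[[280,303],[355,303]],.016))*1000).round(1).tolist())
E
```

```text
near end gate mm [[-96.5, 11.9, 16.0], [-96.5, -15.1, 16.0]] rail start [[-71.4, 23.8, 10.0], [-71.3, -25.5, 10.0]]
t: 14.8
tcp_pos: [0.5364, 0.0297, 0.0784]
tool_rot: [0.28, 2.01, -1.984]
ft_force: [-3.5, -0.1, 2.9]
width: 0.0002
14.8 [-124.9    0.3   78.4] [-0.063  0.007  2.218  0.088  0.567  1.365] [-3.51 -0.14  2.88]
[ 0.346  0.026 -0.938]
near end gate mm [[-90.3, 11.9, 16.0], [-90.3, -15.1, 16.0]]
```

View pics/wrist10.png

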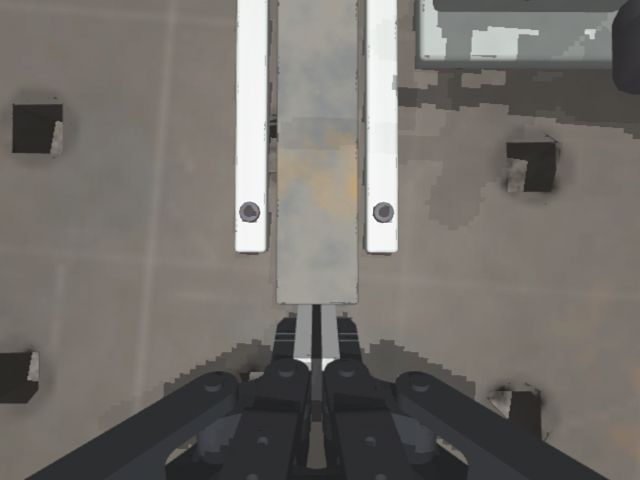

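Relative to the rail ends, the bar still has about 4 mm to go, and the force shows no contact with the stop yet. Continuing slowly.

```bash
python3 -m inch '{"linear":[[-0.5,0,0],[-1,0.5,0],[-1.5,0.5,0],[-2,0.5,0],[-2,0.5,0],[-2.5,1,0],[-2.5,1,0],[-3,1,0],[-3,1,0],[-3,1,0]],"dr":[[0,0,0],[0,0,0],[0,0,0],[0,0,0],[0,0,0],[0,0,0],[0,0,0],[0,0,0],[0,0,0],[0,0,0]],"hand":[1,1,1,1,1,1,1,1,1,1]}'
```

```text
t: 16.2
tcp_pos: [0.5396, 0.03, 0.0785]
tool_rot: [0.28, 2.01, -1.984]
ft_force: [-2.5, 0.1, 0.7]
width: -0.0001
```

```bash
python3 -m inch '{"linear":[[-0.5,0,0],[-0.5,0,0],[-1,0.5,0],[-1,0.5,0],[-1.5,0.5,0],[-1.5,0.5,0],[-2,0.5,0],[-2,0.5,0],[-2,0.5,0],[-2,0.5,0]],"dr":[[0,0,0],[0,0,0],[0,0,0],[0,0,0],[0,0,0],[0,0,0],[0,0,0],[0,0,0],[0,0,0],[0,0,0]],"hand":[1,1,1,1,1,1,1,1,1,1]}'
python3 look.py 11 scene wrist
```

```text
t: 17.45
tcp_pos: [0.5409, 0.0301, 0.0784]
tool_rot: [0.278, 2.011, -1.985]
ft_force: [-6.7, -1.2, 4.3]
width: 0.0003
17.45 [-120.4    0.3   78.4] [-0.061  0.018  2.207  0.087  0.569  1.367] [-6.67 -1.17  4.26]
[ 0.344  0.026 -0.939]
```

View pics/wrist11.png

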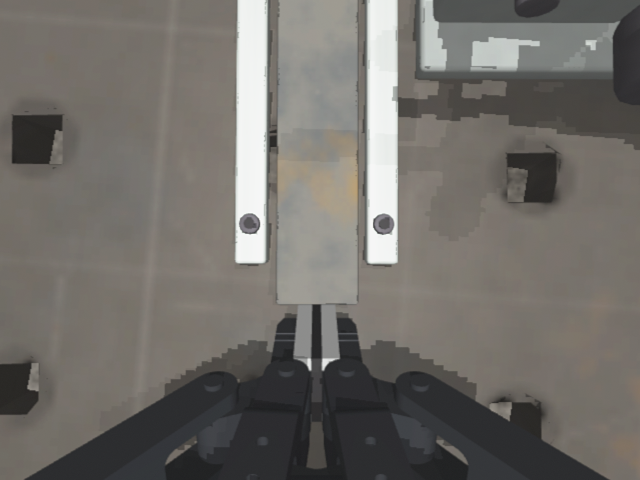

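```bash
python3 - <<'E'
import cv2
i=cv2.imread("pics/scene11.png")[150:300,260:440];cv2.imwrite("pics/s11z.png",cv2.resize(i,None,fx=4,fy=4,interpolation=cv2.INTER_CUBIC))
E
```

```text
(no output)
```

View pics/s11z.png

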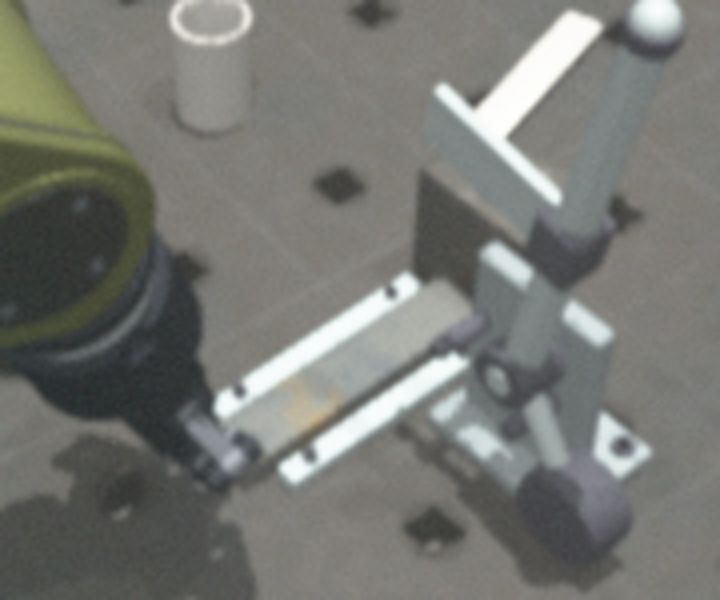

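```bash
python3 -m inch '{"linear":[[-0.5,0,0],[-1,0.5,0],[-1,0.5,0],[-1.5,0.5,0],[-1.5,0.5,0],[-2,0.5,0],[-2,0.5,0],[-2,0.5,0],[-2,0.5,0],[-2,0.5,0]],"dr":[[0,0,0],[0,0,0],[0,0,0],[0,0,0],[0,0,0],[0,0,0],[0,0,0],[0,0,0],[0,0,0],[0,0,0]],"hand":[1,1,1,1,1,1,1,1,1,1]}'
```

```text
t: 18.8
tcp_pos: [0.5415, 0.0301, 0.0783]
tool_rot: [0.273, 2.013, -1.987]
ft_force: [-14.8, -2.3, 12.4]
width: -0.0004
```

The force rose to 15 N with only 0.6 mm of travel, so the bar is against the stop. Backing straight off, then up.

```bash
python3 -m inch '{"linear":[[2,-1,0],[6,-2,0],[14,-5,0],[24,-9,0],[38,-14,0],[44,-36,0],[40,-66,0],[34,-96,0],[24,-126,0],[24,-126,0]],"dr":[[0,0,0],[0,0,0],[0,0,0],[0,0,0],[0,0,0],[0,0,0],[0,0,0],[0,0,0],[0,0,0],[0,0,0]],"hand":[1,1,1,1,1,1,1,1,1,1]}'
python3 look.py 12 scene top wrist
python3 - <<'E'
from h import *
from workcell import vision
for n in("scene","wrist"):
    c=vision.camera(n);g=w2g(cloud(c))*1000;X,Y,Z=g[...,0],g[...,1],g[...,2]
    for t,m in (("bar",(Z>13)&(Z<18.5)&(X>-140)&(X<58)&(abs(Y)<16)),("railL",(Z>7)&(Z<12)&(X>-100)&(X<-10)&(Y>18)&(Y<34)),("stop face",(Z>25)&(Z<65)&(X>40)&(X<80)&(Y>0)&(Y<34)),
       ("boom",(Z>200)&(abs(X)<20)&(Y<0)&(Y>-200)),("cup",(Z>20)&(Z<70)&(X>20)&(X<110)&(Y>160)&(Y<240)),("nozzle",(Z>20)&(Z<75)&(X>-160)&(X<-70)&(Y>200)&(Y<270)),("bolt",(Z>20)&(Z<75)&(X>-160)&(X<-70)&(Y<-130)&(Y>-190))):
        q=g[m]
        if len(q)>10:print(n,t,len(q),np.percentile(q,[1,50,99],axis=0).round(1).tolist())
E
```

```text
t: 20.05
tcp_pos: [0.4772, 0.025, 0.1918]
tool_rot: [0.279, 2.009, -1.984]
ft_force: [-0.6, 0.0, -0.6]
width: 0.0001
20.05 [-184.4    0.2  191.8] [-0.083 -0.335  2.289  0.073  0.839  1.371] [-0.62  0.02 -0.58]
[ 0.346  0.025 -0.938]
scene bar 798 [[-87.6, -15.7, 13.1], [-21.4, -1.1, 14.6], [56.5, 13.6, 17.3]]
scene railL 129 [[-73.5, 18.3, 7.1], [-43.4, 23.7, 8.7], [-11.2, 30.0, 11.7]]
scene stop face 190 [[59.7, 0.6, 26.0], [62.0, 17.6, 45.2], [64.1, 33.9, 64.3]]
scene boom 739 [[-8.9, -138.0, 200.9], [-4.9, -125.3, 261.4], [7.0, -106.6, 301.8]]
scene cup 478 [[45.1, 172.6, 20.6], [62.7, 187.4, 45.7], [85.2, 213.5, 61.3]]
scene bolt 152 [[-130.0, -173.3, 21.2], [-126.9, -170.0, 49.4], [-118.8, -162.2, 67.8]]
wrist bar 8183 [[-85.9, -15.5, 13.9], [-32.7, -1.2, 15.5], [21.0, 13.0, 17.1]]
wrist railL 1642 [[-71.3, 18.3, 7.8], [-39.0, 23.5, 9.5], [-10.5, 29.2, 11.4]]
wrist bolt 1103 [[-128.2, -167.8, 20.7], [-122.8, -163.5, 44.0], [-116.7, -161.7, 63.7]]
```

View pics/wrist12.png

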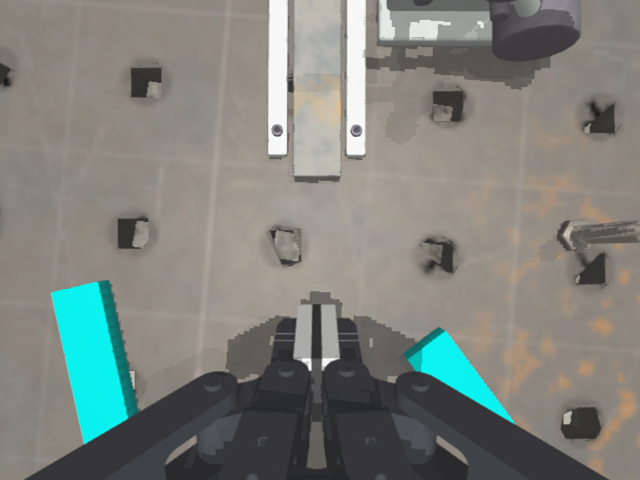

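View pics/scene12.png

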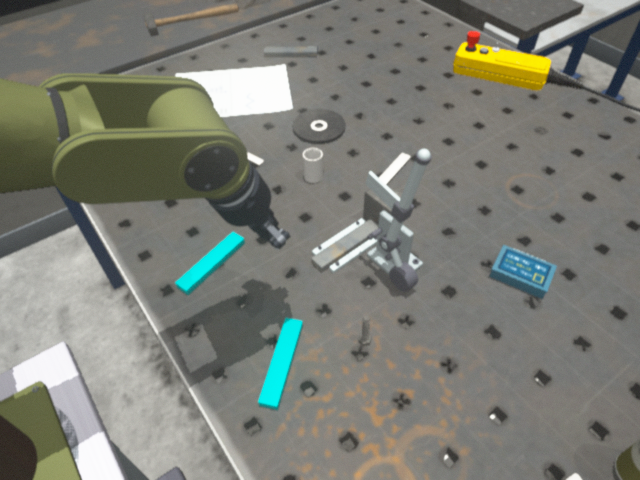

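View pics/top12.png

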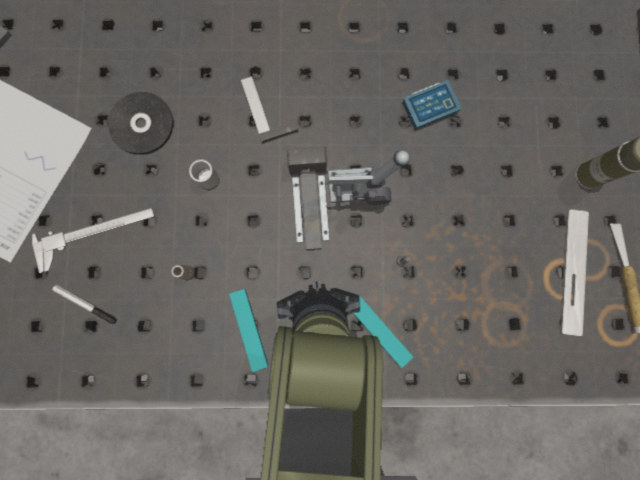

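The cup (203,174), nozzle (180,271), bolt (403,262) and both turquoise bars are where they were at the start. The arm is up, and the bar runs to the stop with its near end at (314,247). Handing in.

```bash
python3 -c "
from workcell import ctrl;print(ctrl.finish_job())"
```

```text
the job is handed in; nothing more can be done
None
```

The job is done and handed in at about 20 s. I lifted the gate arm from below with the shut fingertips until it fell over to its upper rest. I then pushed the flat bar between the rails until it met the stop, and backed the robot clear of everything.

**Last checks:**
- **Gate arm:** the last pictures, taken after the robot backed off, show it still at its upper rest, leaning back past upright.
- **Flat bar:** at the end the push force rose from about 7 to 15 N over only 0.6 mm of travel. The bar's near end measured 14 to 15 mm before the rail ends, and 15 mm is home.
- **Bystanders:** in the top view the cup, nozzle, bolt and both turquoise bars are where they started. In the scene picture the robot hid the nozzle, so that one rests on the top view alone.
- **Forces:** the highest wrist reading I saw was about 20 N, at the end of the push. I saw readings only at the end of each move.

**Disagreements:**
- Measured straight from the cameras, the bar's near end came out 2 to 4 mm beyond its home position. The rail ends were off by the same amount in the same direction, so I judged the bar by its position relative to the rails.
- My first approach to the gate arm ran joint 5 to its lower limit, so I switched to a steeper tool angle before touching anything.

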